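# Pry open the blue slide case with the spatula

### The arm

A 6-joint arm with a two-finger parallel gripper is mounted at the origin on a cart in front of the work surface, level with it; the furniture and walls round the work are solid. World frame = base frame: x ahead of the robot, y to its left, z up, the work surface at z = 0. Lengths are in mm, angles in rad, forces in N, time in s.
With the tool pointing down it reaches from about 275 to 825 mm from the base axis. Payload 4.9 kg.
Tool frame: the origin (TCP) lies midway between the tips of the shut fingers; the grasp point (between the pads) lies env.grasp_offset behind it (env.grasp_offset is the distance from the TCP to the grasp point, in mm); z points along the fingers, y is the direction in which the jaws open and shut (so a half turn about z gives the same grasp; the last joint's range is limited). The gripper opens to 85 mm and grips with 20 to 120 N. Pads are 22 mm wide; open, the fingers measure 114 mm over their backs; the gripper's body (76 mm by 85 mm) begins 54 mm behind the grasp point. The pads swing forward as they close: fully open they stand 13 mm farther back than shut.
Start: joints at [1.201, 0.326, -0.193, 1.052, 0, 1.437], TCP at [128.485, 534.799, 200.681] pointing down, gripper open.
Joint ranges: [-2.65, 2.65], [-0.97, 1.79], [-1.3, 1.35], [-1.93, 2.1], [-1.47, 1.37], [-3.14, 3.14]. Speed limits (rad/s): [2.57, 2.57, 3.14, 3.14, 3.14, 3.14].

### API

Orientations are given as a unit quaternion [w, x, y, z].
In Python, from cell import env gives the robot as it stands.
- The arm moves only by the shell command python3 -m crank 'ROWS' [OPENING] [FORCE]. ROWS is JSON, a list of rows, each a list of 6 numbers: the shift along the tool's x, y, z in mm, then the turn, a rotation vector about the tool's x, y, z in rad. A call has 1 to 5 rows; each row shifts and turns the commanded pose from where the row before left it, along the tool's axes as they then stand; what a row does not reach is not made up. A row lasts 1/10 s, in which the tool goes at most 50 mm and 8.59 degrees, less where a joint would pass 70% of its speed; a pose out of reach is approached as far as the arm can. A call is refused whole if a number of a shift passes 50 or a number of a turn 0.15, either way. A call with a gripper value outside its range is refused whole. OPENING is the gripper's target within -1 to 1 (fully open at 1, half-way at 0, shut at -1), set as the call begins (- or left out, the last holds). The fingers move at their own pace and stop on an object; FORCE is the grip in N (left out, the last holds). Time passes only in rows, so rows that do not move let the fingers close. It gives the time, the measured TCP pose, the force and the opening at its end, in the units of the state.
- env.state(): the state, without advancing time (a new reading comes with each control period).
- env.snapshot(name): name is "side" or "top"; returns a dict with "img" (384x512x3 uint8, red, green, blue), "depth" (384x512 float32, mm along the optical axis (not along the pixel's ray), 0 where there is no reading), "fx", "fy", "cx", "cy" (pixels), "k1" (the pictures are not rectified: a ray, as slopes to the right and down, at radius r is drawn at 1 + k1 r^2 times it, then the intrinsics apply), "world_to_cam" (4x4, takes a point from world to camera coordinates). Camera axes: x right, y down, z forward; pixel columns grow to the right and rows downward; lengths in mm; the calibration is good to about 2 mm. A picture is of the moment at which its call begins.
- env.job_done(): hands the job in, once; it reports no verdict.
Trained networks look in a picture, given as the dict that the camera call returned (one of the last four; its "shot" number tells which), for a name from the list of things; names that differ only in an ending like _2 or _b are one class to them, and where a whole thing is asked for, a point or a joint stands for the part that bears it (a point fixed in the world has none). Each returns a list of dicts, best first, with "p" (0 to 1); they miss things now and then, are a little off and sometimes report something else, mostly with a low value. They report only what shows in the picture. A call takes as long as a camera call.
- env.search_frame(picture, name): "extent" ([centre column, centre row, width, height] in pixels, round what is visible of it).
- env.masks_of(picture, name): "pixels" (384x512 bool, what is visible of it) and "extent" ([centre column, centre row, width, height] in pixels, round what is visible of it).
The state is a dict: "time_s": time; "q": joint angles; "qd": joint speeds; "tau": joint torques, N m; "position": TCP position; "eef_rot": TCP orientation; "contact_force": force on the tool from outside, world axes, zero at the start; "wrist_torque": the same for the moment, N m; "opening": finger opening in mm.
Only numpy, scipy, OpenCV 4.12 (cv2) and the standard library are available. Lean on these libraries where they do the work, as an engineer would, in place of code of your own. Each camera call takes 0.05 s, during which the arm holds its last target.

### The job

Take the orange-handled spatula and use its blade to pry open the blue slide case: slip the blade into the notch under the front of the lid and lever the lid up until it stands open by itself at 45 degrees or more. Touch the blue case with nothing but the spatula, leave the green case shut, and in the end lay the spatula down flat on the worktop, clear of the blue case, not dropping it from a height.

Things in the scene. Friction and masses are not known exactly. Their poses are not given: they have to be found in the camera images.
- spatula: Lab spatula lying on the worktop, about 0.1 kg. x runs along it to the blade tip, z up. Orange handle 90 long (x -60 to 30), 20 wide, 24 high; flat steel blade in line, 105 long (x 30 to 135), 16 wide, 2.5 thick, its mid plane 12 above the handle's underside. Origin: underside of the handle at the balance point, a good place to grip across y. The pens and markers about have no blade.
- blue_case: Blue microscope slide case, fixed; 92 deep (x), 64 wide (y), 42 high shut. Origin: centre of underside, z up; its front (-x side, wall at x = -46) faces roughly to the robot. Notch in the front wall: y -22 to 22, open from z = 20 up to the lid's underside at z = 36; inside is free above z = 15, so a blade can go 20 to 30 in. A green case like it stands beside it, about 120 off, on either side.
- blue_lid (a joint): Hinge of the blue lid, rad: 0 shut, grows as its front edge rises, stop at 1.75. Lid: flat plate 92 x 64 x 6, front edge flush with the case's front; hinge line along the case's y at its x = 46, z = 36 (back upper edge). Stiff hinge: the lid stays where it is left; about 1 N upward at the front edge moves it.
- green_lid (a joint): Hinge of the green case's lid, rad, of the same kind: 0 shut. It must stay shut. (Room: to the right of the work, fixed, stand a centrifuge, 0.24 m high, within 0.11 m of x 0.53, y 0.17, and a microscope, 0.42 m high, x 0.28 to 0.60, y -0.24 to -0.04. If the hand starts beyond them, bring it over high and drawn in, fingertips above 0.45 m.)

How it is judged:
By the outcome, as a careful person would: the job done as asked, in the order asked, and still so for the second after the job is handed in, with the robot touching nothing.
It also fails if it takes over 58 s, if anything falls off the work surface, if the arm or the gripper's body presses on something with over 40 N, if the wrist force passes 120 N, or if a joint passes its speed limit or range.

## Working session

There is one attempt and no reset: what is moved stays moved. The work goes in short steps, Python scripts to look and compute and a shell command to move; the robot and the scene stay as the last step left them, time stands still between calls to the robot, and variables do not carry over. Pictures are saved under pics/ and viewed, and the job is handed in when it is done.

```bash
ls; mkdir -p pics
cat > h.py <<'E'
import numpy as np, cv2
from cell import env
def px2w(s,u,v,d=None,z=None):
    k1=s["k1"];x=(np.asarray(u,float)-s["cx"])/s["fx"];y=(np.asarray(v,float)-s["cy"])/s["fy"]
    a,b=x.copy(),y.copy()
    for _ in range(20):
        f=1+k1*(a*a+b*b);a=x/f;b=y/f
    T=np.linalg.inv(s["world_to_cam"])
    r=np.stack([a,b,np.ones_like(a)],-1)
    if d is None:
        rw=r@T[:3,:3].T
        t=(z-T[2,3])/rw[...,2]
        return T[:3,3]+rw*t[...,None]
    return (r*np.asarray(d)[...,None])@T[:3,:3].T+T[:3,3]
def w2px(s,p):
    p=np.atleast_2d(p);W=s["world_to_cam"];c=p@W[:3,:3].T+W[:3,3]
    a=c[:,0]/c[:,2];b=c[:,1]/c[:,2];f=1+s["k1"]*(a*a+b*b)
    return np.stack([a*f*s["fx"]+s["cx"],b*f*s["fy"]+s["cy"]],-1)
def save(s,n,crop=None,sc=1.5):
    im=cv2.cvtColor(s["img"],cv2.COLOR_RGB2BGR)
    if crop: im=im[crop[1]:crop[3],crop[0]:crop[2]]
    cv2.imwrite("pics/"+n,cv2.resize(im,None,fx=sc,fy=sc,interpolation=cv2.INTER_CUBIC))
E
python3 - <<'E'
from h import *
for n in ("top","side"):
    s=env.snapshot(n);save(s,n+"0.png")
    print(n,s["fx"],s["k1"],np.linalg.inv(s["world_to_cam"]).round(2).tolist())
    for nm in ("spatula","blue_case","green_lid"):
        for m in env.masks_of(s,nm)[:2]:
            P=m["pixels"];v,u=np.nonzero(P&(s["depth"]>0));w=px2w(s,u,v,s["depth"][v,u])
            print(nm,round(m["p"],2),np.round(m["extent"]).tolist(),P.sum(),np.median(w,0).round(),np.percentile(w,2,axis=0).round(),np.percentile(w,98,axis=0).round())
print(env.state(),env.grasp_offset)
E
```

```text
pics
top 428.884061439659 -0.0020257890088894335 [[-0.02, -1.0, 0.09, 386.61], [-1.0, 0.02, -0.0, 383.69], [0.0, -0.09, -1.0, 923.8], [0.0, 0.0, 0.0, 1.0]]
spatula 0.78 [266.0, 241.0, 91.0, 16.0] 878 [368. 338.  18.] [355. 252.  -1.] [381. 436.  27.]
blue_case 0.86 [204.0, 167.0, 44.0, 50.0] 1416 [524. 471.  43.] [478. 435.  18.] [571. 507.  46.]
green_lid 0.75 [264.0, 140.0, 43.0, 51.0] 1382 [568. 348.  43.] [522. 311.  11.] [615. 388.  46.]
side 452.3468578693669 -0.1604924016930571 [[0.99, -0.06, 0.1, 404.21], [-0.11, -0.61, 0.79, -281.98], [0.01, -0.79, -0.61, 574.13], [0.0, 0.0, 0.0, 1.0]]
blue_case 0.94 [267.0, 172.0, 55.0, 41.0] 1676 [525. 454.  38.] [476. 430.  -1.] [577. 554.  43.]
{'time_s': 0.4, 'q': array([ 1.20080896e+00,  3.26295173e-01, -1.92767877e-01,  1.05201322e+00,
       -1.10926183e-05,  1.43658091e+00]), 'qd': array([-0.00060592, -0.00132859,  0.00060912,  0.00036641, -0.0003104 ,
       -0.00044269]), 'tau': array([-1.03780840e-03, -4.42866790e+01,  2.62401545e+01,  5.38876964e-03,
       -1.62147876e-04, -7.76040991e-06]), 'position': array([128.4417135 , 534.69205284, 200.56512549]), 'eef_rot': array([-2.95436058e-05,  1.17613120e-01,  9.93059482e-01, -1.36931225e-04]), 'contact_force': array([-0.22832095,  0.37759724,  0.55510458]), 'wrist_torque': array([ 0.02922766,  0.03869916, -0.03774426]), 'opening': 85.22179545847384} 18.700000000000003
```

View pics/top0.png

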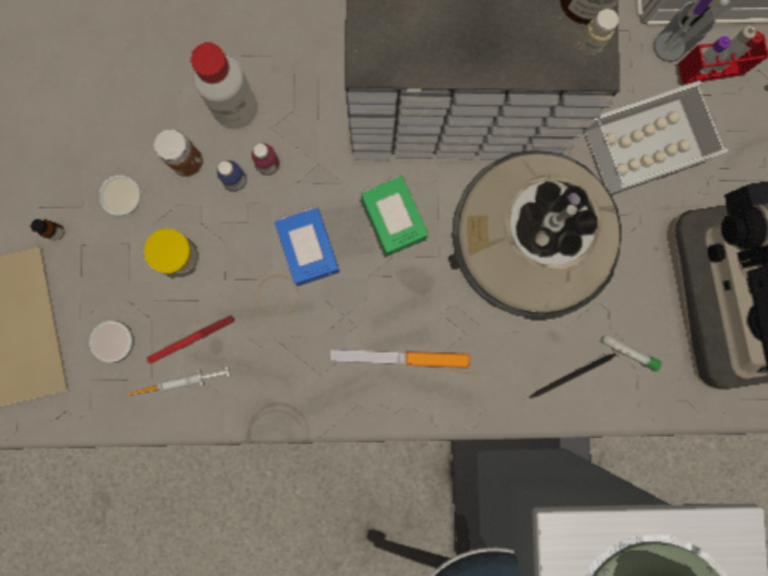

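View pics/side0.png

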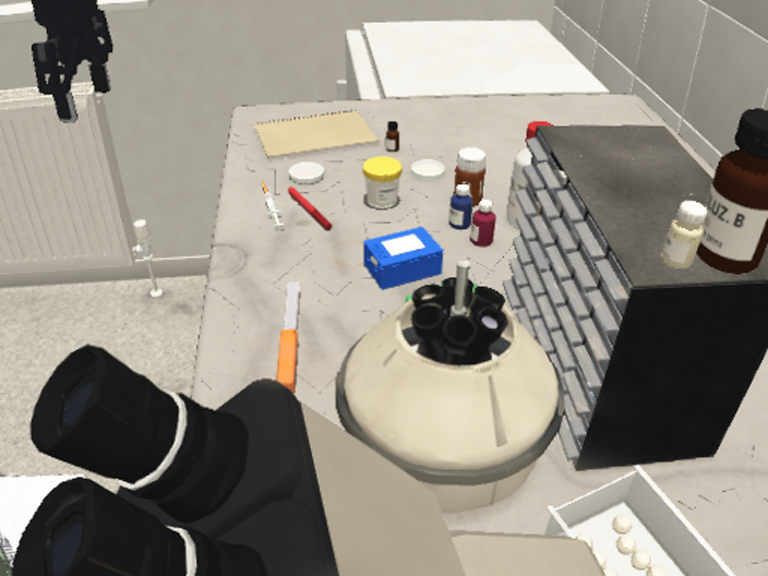

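Top view (1.5×): the spatula's handle is at about (437,359) with the blade tip at (331,355), so the blade points to +y. The blue case is at (306,246) and the green one at (394,215). Next I fit the poses.

```bash
cat >> h.py <<'E'
def colmask(s,c):
    h=cv2.cvtColor(s["img"],cv2.COLOR_RGB2HSV);H,S,V=h[...,0],h[...,1],h[...,2]
    return {"orange":(H>8)&(H<20)&(S>170)&(V>120),"blue":(H>104)&(H<125)&(S>150)&(V>60)}[c]
E
python3 - <<'E'
from h import *
s=env.snapshot("top");save(s,"topz.png",(170,110,340,260),4.5)
# case top
m=env.masks_of(s,"blue_case")[0]["pixels"]
k=np.ones((5,5),np.uint8);mb=colmask(s,"blue")&(cv2.dilate(m.astype(np.uint8),k)>0)
mb=cv2.morphologyEx(mb.astype(np.uint8),cv2.MORPH_CLOSE,np.ones((25,25)))
v,u=np.nonzero(mb);w=px2w(s,u+0.,v+0.,z=42.)
d=s["depth"][v,u];wd=px2w(s,u,v,d);print("top z",np.median(wd[:,2]))
sel=wd[:,2]>34
for ww in (w,w[sel]):
    print("case",cv2.minAreaRect(ww[:,:2].astype(np.float32)))
o=colmask(s,"orange");v,u=np.nonzero(o);
lab=cv2.connectedComponentsWithStats(o.astype(np.uint8));i=1+lab[2][1:,4].argmax();v,u=np.nonzero(lab[1]==i)
w=px2w(s,u+0.,v+0.,z=24.);print("handle",cv2.minAreaRect(w[:,:2].astype(np.float32)),np.median(px2w(s,u,v,s["depth"][v,u])[:,2]))
m=env.masks_of(s,"spatula")[0]["pixels"]&~cv2.dilate((lab[1]==i).astype(np.uint8),k).astype(bool)
v,u=np.nonzero(m);w=px2w(s,u+0.,v+0.,z=13.);print("blade",cv2.minAreaRect(w[:,:2].astype(np.float32)))
print([px2w(s,np.array(a/1.5),np.array(b/1.5),z=10.).round() for a,b in((232,319),(150,358),(228,371))])
E
```

```text
top z 42.8013305192261
case ((524.6019287109375, 471.9971618652344), (92.87138366699219, 60.405189514160156), 17.42245101928711)
case ((525.5432739257812, 472.29248046875), (90.89846801757812, 60.40507888793945), 17.422775268554688)
handle ((365.179443359375, 293.0586242675781), (85.95948028564453, 18.315166473388672), 86.47570037841797) 24.59867066526715
blade ((370.8663330078125, 390.9435729980469), (100.12576293945312, 19.43977165222168), 85.85554504394531)
[array([427., 581.,  10.]), array([374., 697.,  10.]), array([354., 587.,  10.])]
```

View pics/topz.png

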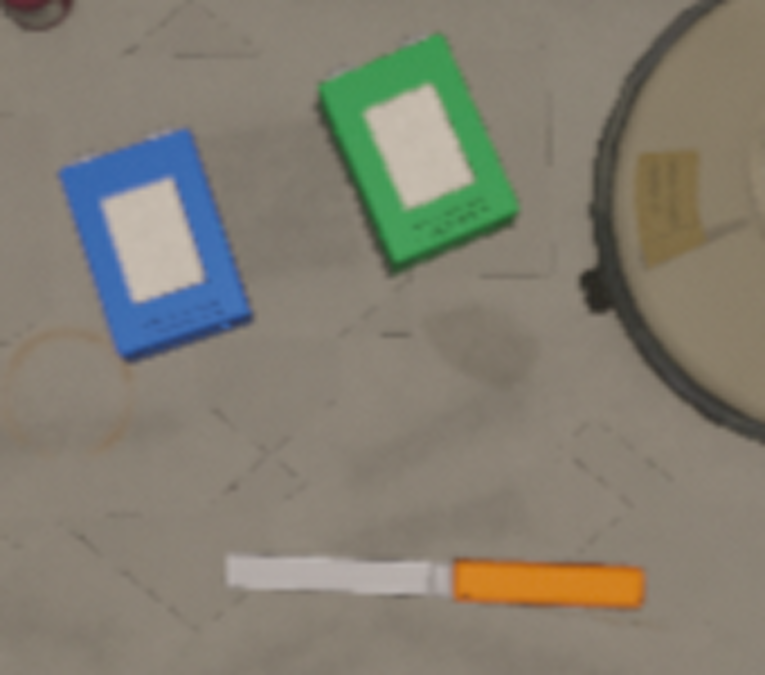

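```bash
python3 -m crank '[[-40,-23,0,0,0,0],[-41,-24,0,0,0,0],[-41,-24,0,0,0,0],[-41,-24,0,0,0,0],[-41,-24,0,0,0,0]]' 1
python3 -m crank '[[-40,-23,0,0,0,0],[-40,-22,0,0,0,0],[0,0,0,0,0,-0.15],[0,0,0,0,0,-0.15],[0,0,0,0,0,-0.15]]'
python3 -m crank '[[0,0,15,0,0,-0.15],[0,0,15,0,0,-0.15],[0,0,15,0,0,-0.15],[0,0,15,0,0,-0.15],[0,0,15,0,0,-0.15]]'
python3 -m crank '[[0,0,15,0,0,-0.15],[0,0,15,0,0,-0.15],[0,0,15,0,0,-0.15],[0,0,5,0,0,-0.09],[0,0,0,0,0,0]]'
cat >> h.py <<'E'
from scipy.spatial.transform import Rotation as Ro
def pose():
    st=env.state();q=st["eef_rot"];return np.array(st["position"]),Ro.from_quat([q[1],q[2],q[3],q[0]]),st
def goto(p,yawx=None,pitch=0.):
    """print tool frame delta to world p, with spatula-direction yaw (tool x = -dir), pitch tip-up"""
    P,R,st=pose();d=R.inv().apply(np.array(p)-P)
    print("t",round(st["time_s"],2),"P",P.round(1),"shift",d.round(1),end=" ")
    if yawx is not None:
        f=np.array([np.cos(yawx)*np.cos(pitch),np.sin(yawx)*np.cos(pitch),np.sin(pitch)]);y=np.array([-np.sin(yawx),np.cos(yawx),0])
        Rt=Ro.from_matrix(np.stack([-f,y,np.cross(-f,y)],1));print("turn",(R.inv()*Rt).as_rotvec().round(3),end=" ")
    print("F",np.round(st["contact_force"],1),"open",round(st["opening"],1),"q",np.round(st["q"],2))
E
python3 -c "
from h import *
goto([366.1,308.1,3],1.511)
s=env.snapshot('top');save(s,'t1.png')"
```

```text
time_s: 1.05
position: [300.1, 370.1, 200.9]
eef_rot: [0.0, 0.117, 0.993, 0.0]
contact_force: [-0.2, 1.0, 0.3]
opening: 85.4
time_s: 1.55
position: [366.8, 308.4, 200.7]
eef_rot: [0.0, -0.109, 0.994, 0.0]
contact_force: [-0.3, 0.5, -0.9]
opening: 85.5
time_s: 2.05
position: [366.4, 309.0, 125.2]
eef_rot: [0.0, -0.466, 0.885, 0.0]
contact_force: [-0.2, 0.1, 0.2]
opening: 85.5
time_s: 2.55
position: [365.7, 308.6, 74.9]
eef_rot: [-0.001, -0.683, 0.73, 0.0]
contact_force: [-0.5, 0.6, 0.1]
opening: 85.5
t 2.55 P [365.7 308.6  74.9] shift [ 0.4 -0.5 71.9] turn [ 0.001 -0.001 -0.007] F [-0.5  0.6  0.1] open 85.5 q [ 0.55  0.33 -0.55  0.69 -0.   -0.96]
```

View pics/t1.png

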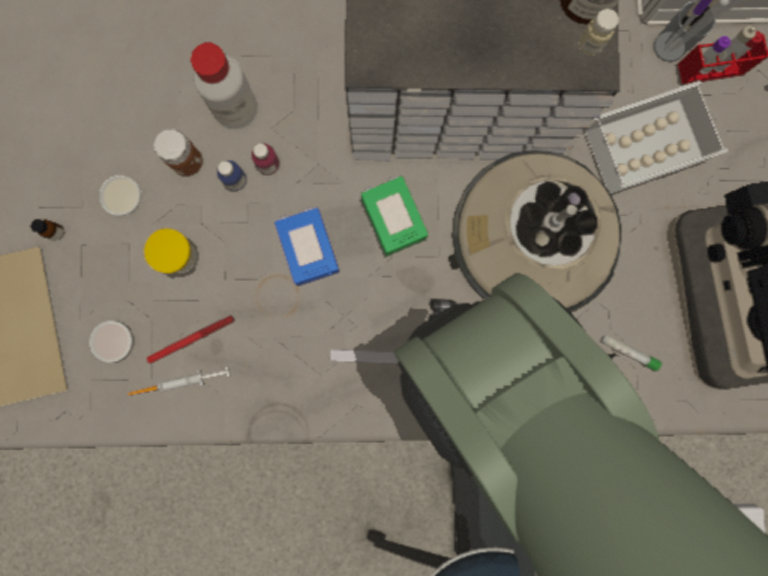

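The top view shows the hand over the handle, the blade at (365,356) still uncovered, and the way clear. I go down and grip.

```bash
python3 -m crank '[[0,0,20,0,0,0],[0,0,20,0,0,0],[0,0,18,0,0,0],[0,0,10,0,0,0],[0,0,5,0,0,0]]' 1
python3 -m crank '[[0,0,0,0,0,0],[0,0,0,0,0,0],[0,0,0,0,0,0],[0,0,0,0,0,0],[0,0,0,0,0,0]]' -1 90
python3 -m crank '[[0,0,0,0,0,0],[0,0,0,0,0,0],[0,0,0,0,0,0],[0,0,0,0,0,0],[0,0,0,0,0,0]]'
python3 -c "
from h import *
goto([366.1,308.1,2],1.511)"
```

```text
time_s: 3.1
position: [366.2, 308.9, 2.3]
eef_rot: [-0.0, -0.683, 0.731, 0.0]
contact_force: [-0.1, 0.9, -0.1]
opening: 85.5
time_s: 3.6
position: [366.6, 309.2, 3.1]
eef_rot: [0.0, -0.683, 0.73, -0.0]
contact_force: [-0.0, 0.1, 1.3]
opening: 12.3
time_s: 4.1
position: [366.3, 309.0, 2.7]
eef_rot: [-0.0, -0.683, 0.73, 0.0]
contact_force: [0.3, -1.1, -0.3]
opening: 0.3
t 4.1 P [366.3 309.    2.7] shift [0.9 0.1 0.7] turn [ 0.    -0.    -0.007] F [ 0.3 -1.1 -0.3] open 0.3 q [ 0.55  0.44 -0.62  0.51  0.   -0.96]
```

The fingers shut fully, so the handle was missed or squeezed out. I look before moving anything.

```bash
python3 -c "
from h import *
s=env.snapshot('side');save(s,'s2.png',(140,130,300,290),4.5)
t=env.snapshot('top');save(t,'t2.png',(170,150,400,320),3.3)
print(w2px(s,[[366,308,24],[366,308,0],[374,443,12]]),w2px(t,[[366,308,2]]))"
```

```text
[[190.75014514 229.51427398]
 [191.80554963 239.21678734]
 [194.68371645 187.75748446]] [[283.42173696 238.75386793]]
```

View pics/s2.png

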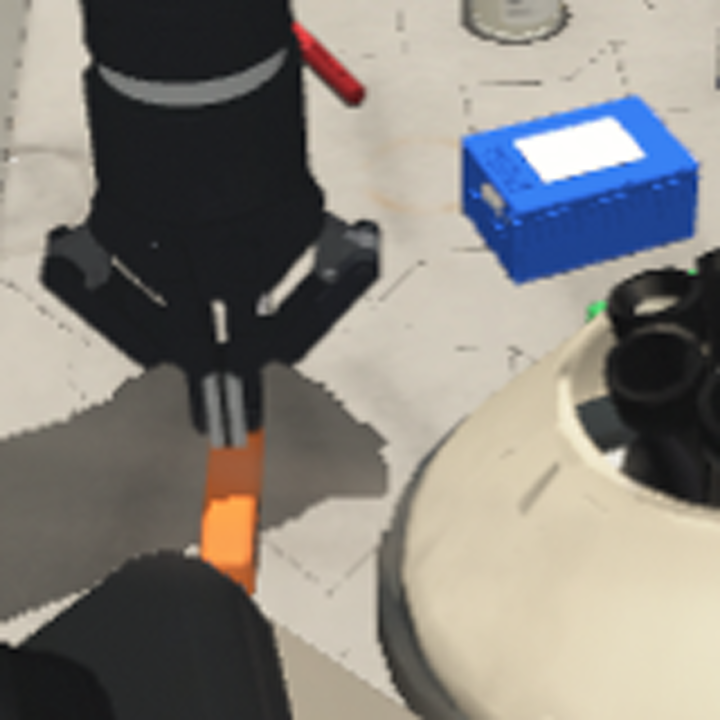

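View pics/t2.png

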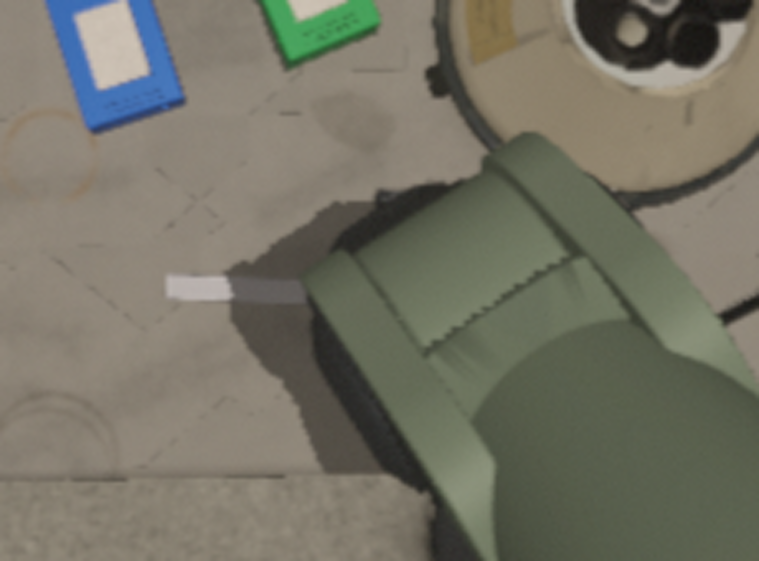

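```bash
python3 -c "
from h import *
s=env.snapshot('side')
for v in range(212,262,3):
    print(v,[tuple(px2w(s,np.array(float(u)),np.array(float(v)),s['depth'][v,u]).round().astype(int).tolist()) for u in (186,188,190,192,194,198)])
"
```

```text
212 [(362, 298, 74), (365, 301, 72), (369, 296, 75), (372, 293, 78), (376, 292, 78), (381, 314, 59)]
215 [(361, 297, 68), (365, 297, 68), (368, 297, 68), (371, 297, 68), (375, 299, 65), (381, 307, 58)]
218 [(361, 297, 61), (364, 296, 62), (367, 298, 60), (371, 296, 61), (374, 301, 57), (381, 306, 52)]
221 [(360, 297, 55), (364, 297, 54), (367, 295, 56), (370, 298, 53), (374, 300, 51), (380, 302, 49)]
224 [(359, 302, 43), (363, 295, 49), (366, 296, 48), (370, 295, 48), (373, 297, 47), (380, 299, 44)]
227 [(356, 342, -1), (362, 298, 40), (366, 298, 40), (369, 296, 41), (373, 297, 40), (378, 325, 13)]
230 [(355, 334, -1), (361, 308, 23), (365, 309, 22), (368, 308, 23), (372, 308, 22), (378, 323, 8)]
233 [(357, 304, 20), (361, 301, 22), (365, 300, 24), (368, 300, 23), (372, 298, 25), (378, 316, 7)]
236 [(357, 295, 22), (361, 295, 21), (364, 293, 23), (368, 292, 24), (371, 293, 22), (378, 311, 4)]
239 [(357, 288, 21), (361, 286, 23), (364, 286, 22), (368, 285, 23), (371, 283, 24), (377, 307, 0)]
242 [(357, 279, 23), (361, 277, 24), (364, 278, 23), (368, 279, 22), (371, 278, 22), (377, 300, 0)]
245 [(357, 272, 22), (361, 269, 25), (364, 270, 23), (368, 270, 23), (371, 269, 23), (377, 294, -2)]
248 [(357, 264, 23), (361, 262, 25), (364, 262, 25), (368, 264, 23), (371, 262, 23), (377, 284, 1)]
251 [(357, 257, 23), (361, 257, 23), (364, 257, 23), (368, 255, 24), (371, 256, 23), (376, 279, -1)]
254 [(387, -90, 375), (361, 252, 21), (364, 251, 21), (367, 249, 23), (371, 250, 21), (376, 271, -1)]
257 [(387, -93, 375), (389, -93, 376), (390, -90, 373), (367, 250, 15), (370, 248, 16), (376, 262, 1)]
260 [(387, -96, 376), (389, -95, 376), (390, -93, 373), (391, -93, 373), (392, -89, 368), (376, 256, 0)]
```

The depth image puts the shut fingertips at z ≈ 36 above the handle, although the reported TCP z is 2.7. That is about 33 mm off, and the spatula hasn't moved. I open, go down in part, and measure again.

```bash
python3 -m crank '[[0,0,0,0,0,0],[0,0,0,0,0,0],[0,0,0,0,0,0],[0,0,0,0,0,0],[0,0,0,0,0,0]]' 1 
python3 -m crank '[[0,0,0,0,0,0],[0,0,5,0,0,0],[0,0,5,0,0,0],[0,0,5,0,0,0],[0,0,0,0,0,0]]' 1 
python3 -c "
from h import *
goto([366.1,308.1,2],1.511)
s=env.snapshot('side');save(s,'s3.png',(140,130,300,290),4.5)
d=s['depth'];
for v in range(200,250,3):
    print(v,[tuple(px2w(s,np.array(float(u)),np.array(float(v)),d[v,u]).round().astype(int).tolist()) for u in (166,170,174,178,204,208,212,216)])
"
```

```text
time_s: 4.75
position: [366.3, 309.0, 2.7]
eef_rot: [-0.0, -0.683, 0.73, -0.0]
contact_force: [0.1, 0.6, -0.4]
opening: 72.0
time_s: 5.25
position: [365.6, 308.5, -13.3]
eef_rot: [-0.001, -0.683, 0.73, 0.0]
contact_force: [-0.1, -0.7, 0.2]
opening: 85.5
t 5.25 P [365.6 308.5 -13.3] shift [  0.4  -0.5 -15.3] turn [ 0.001 -0.001 -0.007] F [-0.1 -0.7  0.2] open 85.5 q [ 0.55  0.47 -0.63  0.47 -0.   -0.96]
200 [(331, 299, 102), (339, 291, 108), (345, 291, 107), (351, 297, 102), (394, 287, 107), (400, 294, 101), (407, 302, 93), (414, 312, 85)]
203 [(331, 293, 101), (338, 293, 100), (345, 291, 102), (350, 297, 96), (393, 288, 99), (400, 288, 99), (406, 292, 95), (413, 310, 79)]
206 [(331, 292, 95), (337, 292, 94), (332, 406, -1), (340, 407, -3), (393, 288, 93), (399, 289, 92), (406, 291, 89), (413, 294, 87)]
209 [(330, 293, 88), (324, 398, -2), (332, 398, -2), (340, 395, -1), (390, 391, -1), (398, 389, 0), (406, 292, 82), (412, 295, 79)]
212 [(317, 389, -1), (324, 389, -2), (332, 387, 0), (340, 384, 1), (390, 381, 0), (398, 379, 0), (406, 380, -1), (412, 293, 74)]
215 [(317, 379, 0), (325,
[... 824 characters left out ...]
 (388, 322, 0), (396, 321, 0), (403, 320, 1), (410, 319, 0)]
236 [(320, 318, 3), (327, 319, 1), (334, 318, 1), (341, 319, 0), (388, 315, -1), (395, 313, 0), (403, 314, -1), (410, 311, 1)]
239 [(319, 312, 1), (327, 312, 1), (334, 311, 0), (341, 310, 1), (388, 307, -1), (395, 308, -2), (402, 307, -2), (409, 304, 0)]
242 [(320, 304, 2), (327, 306, -1), (334, 304, 0), (341, 305, -2), (388, 298, 0), (395, 301, -3), (402, 298, 0), (409, 296, 1)]
245 [(320, 297, 0), (327, 297, 0), (334, 295, 1), (341, 296, 0), (387, 294, -3), (395, 291, -1), (402, 290, 0), (404, -282, 574)]
248 [(320, 291, -1), (328, 287, 3), (334, 289, 0), (341, 288, 0), (387, 284, 0), (394, 283, 0), (401, 282, 0), (408, 284, -3)]
```

View pics/s3.png

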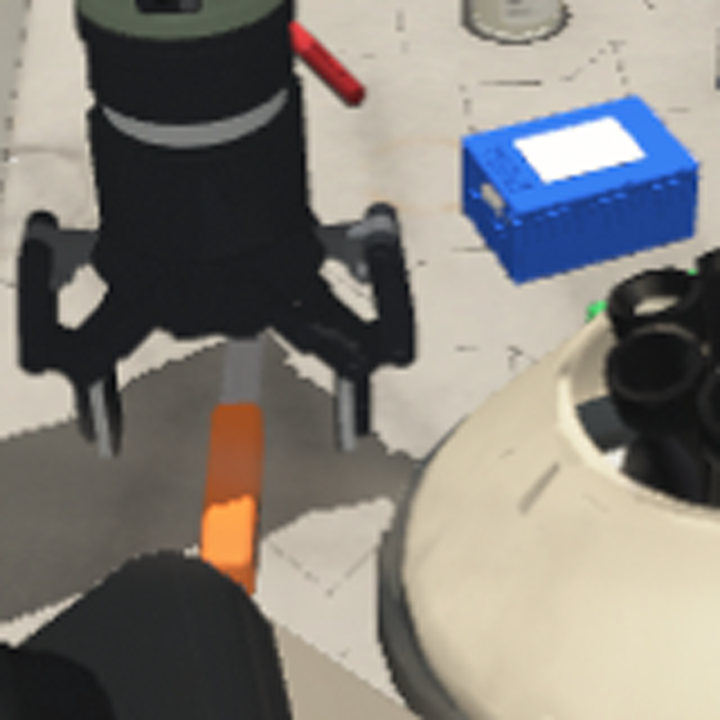

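```bash
python3 -m crank '[[0,0,5,0,0,0],[0,0,5,0,0,0],[0,0,4,0,0,0],[0,0,3,0,0,0],[0,0,0,0,0,0]]' 1 
python3 -m crank '[[0,0,0,0,0,0],[0,0,0,0,0,0],[0,0,0,0,0,0],[0,0,0,0,0,0],[0,0,0,0,0,0]]' -1 90
python3 -m crank '[[0,0,0,0,0,0],[0,0,0,0,0,0]]' -1 90
python3 -c "
from h import *
goto([366.1,308.1,2],1.511)
s=env.snapshot('side');save(s,'s4.png',(140,130,300,290),4.5)
"
```

```text
time_s: 5.8
position: [365.9, 308.7, -29.8]
eef_rot: [-0.0, -0.683, 0.73, 0.0]
contact_force: [0.1, 0.2, 0.1]
opening: 85.0
time_s: 6.3
position: [366.5, 309.1, -28.9]
eef_rot: [0.0, -0.683, 0.73, -0.0]
contact_force: [-0.1, -0.5, 0.1]
opening: 18.0
time_s: 6.5
position: [366.5, 309.1, -28.9]
eef_rot: [0.0, -0.683, 0.73, -0.0]
contact_force: [-1.5, -1.1, 5.9]
opening: 18.5
t 6.5 P [366.5 309.1 -28.9] shift [  1.    0.3 -30.9] turn [-0.     0.    -0.007] F [-1.5 -1.1  5.9] open 18.5 q [ 0.55  0.49 -0.65  0.43  0.   -0.96]
```

View pics/s4.png

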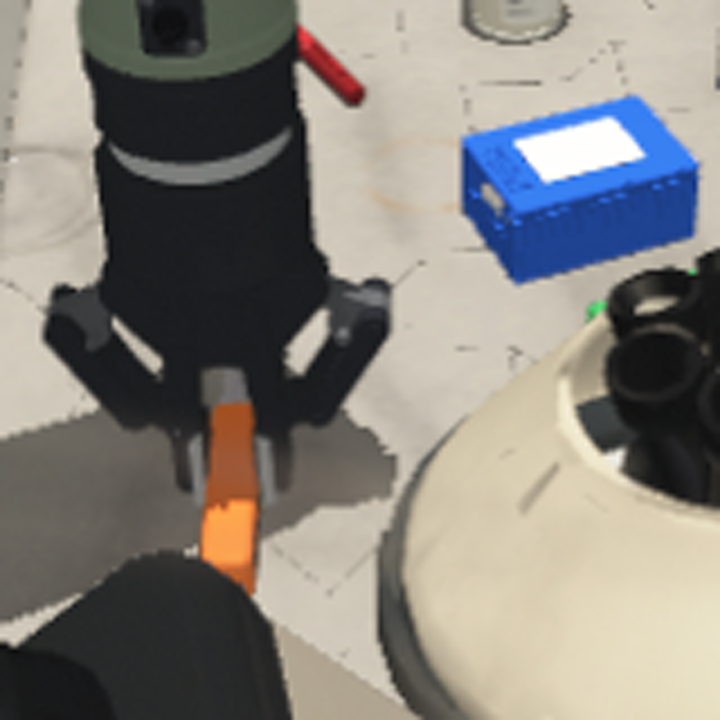

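Gripped: the opening is 18.5 mm and the handle shows between the pads at (235,440) in the crop. I lift a little and check that it holds.

```bash
python3 -m crank '[[0,0,-10,0,0,0],[0,0,-20,0,0,0],[0,0,-30,0,0,0],[0,0,-30,0,0,0],[0,0,-10,0,0,0]]' 
python3 -m crank '[[0,0,0,0,0,0],[0,0,0,0,0,0]]'
python3 -c "
from h import *
goto([366.1,308.1,2],1.511)
s=env.snapshot('side');save(s,'s5.png',(120,70,320,270),3.8)
t=env.snapshot('top');save(t,'t5.png',(170,150,400,320),3.3)
for n,x in(('top',t),('side',s)):
  for m in env.masks_of(x,'spatula')[:1]:
    v,u=np.nonzero(m['pixels']&(x['depth']>0));w=px2w(x,u,v,x['depth'][v,u]);print(n,m['p'],m['extent'])
    y=w[:,1];
    for a in range(240,470,12):
        k=(y>=a)&(y<a+12)
        if k.sum()>3: print(a+6,np.median(w[k],0).round(1),np.ptp(w[k,0]).round(),k.sum())
"
```

```text
time_s: 7.05
position: [367.9, 310.0, 73.7]
eef_rot: [0.002, -0.683, 0.73, -0.0]
contact_force: [0.5, 0.3, -0.8]
opening: 18.3
time_s: 7.25
position: [365.8, 308.7, 70.0]
eef_rot: [-0.0, -0.683, 0.73, 0.0]
contact_force: [-0.3, 0.1, -1.6]
opening: 18.3
t 7.25 P [365.8 308.7  70. ] shift [ 0.5 -0.4 68. ] turn [ 0.001 -0.    -0.007] F [-0.3  0.1 -1.6] open 18.3 q [ 0.55  0.34 -0.56  0.68  0.   -0.96]
top 0.82 [243.3, 241.2, 51.0, 10.9]
354 [366.9 357.3 111.7] 13.0 29
366 [369.  366.6 112.1] 16.0 56
378 [369.3 378.  112.4] 16.0 64
390 [369.5 389.4 112.6] 18.0 51
402 [371.5 402.4 112.4] 13.0 49
414 [371.8 413.8 112.1] 15.0 60
426 [372.1 425.2 112.1] 15.0 53
438 [372.3 436.2 111.9] 13.0 34
side 0.95 [185.4, 192.3, 14.1, 56.6]
246 [363.5 248.8 112.7] 20.0 152
258 [364.3 258.4 121.7] 21.0 72
270 [365.8 269.9 121.4] 20.0 71
282 [367.4 281.6 121.4] 19.0 63
294 [365.9 293.6 121.6] 20.0 63
306 [365.9 305.6 121.7] 16.0 43
318 [367.4 317.7 121.8] 15.0 44
330 [365.8 328.8 122. ] 15.0 41
342 [367.9 344.6 117.3] 12.0 18
354 [366.5 358.9 110.7] 9.0 7
366 [367.4 364.6 111.1] 9.0 20
378 [367.4 377.7 110.9] 6.0 14
```

View pics/s5.png

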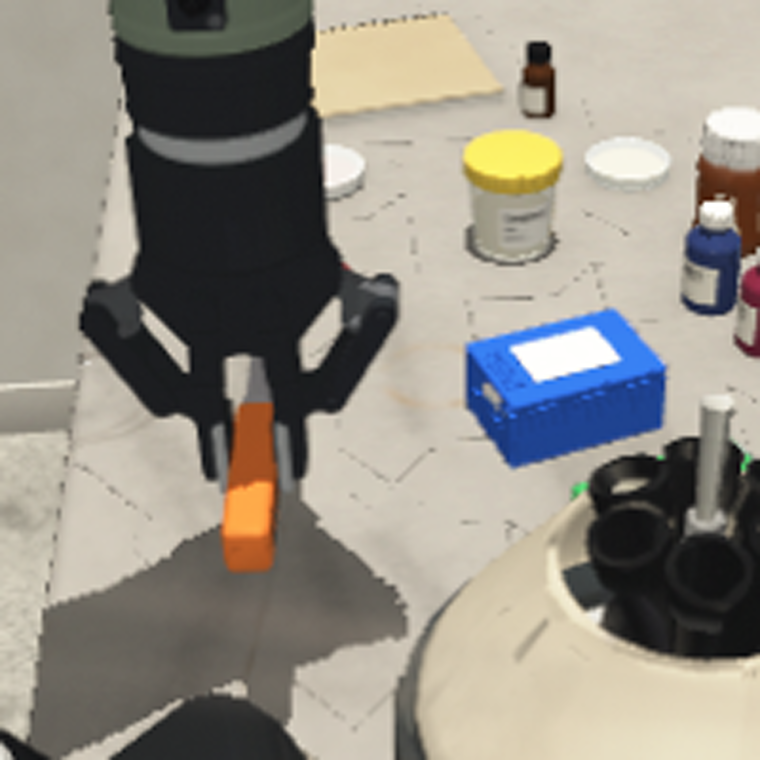

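View pics/t5.png

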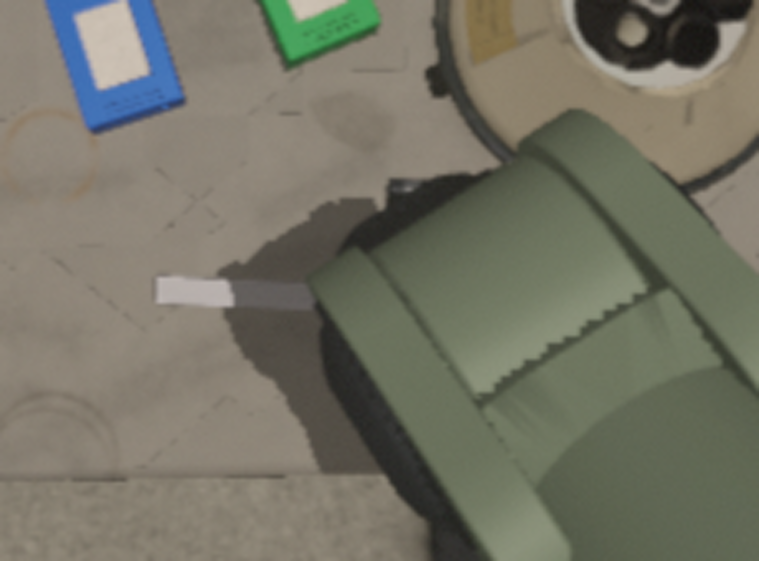

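The blade is level with its mid plane at z ≈ 111, which is the reported z plus 41. Its tip is about 133 ahead of the TCP. I move to a spot in front of the blue case and turn to its heading.

```bash
python3 -m crank '[[-31,19,0,0,0,0],[-32,19,0,0,0,0],[-31,19,0,0,0,0],[0,0,0,0,0,0.15],[0,0,0,0,0,0.15]]' 
python3 -m crank '[[0,0,0,0,0,0.15],[0,0,0,0,0,0.15],[0,0,0,0,0,0.15],[0,0,0,0,0,0.15],[0,0,0,0,0,0.15]]' 
python3 -m crank '[[0,0,0,0,0,0.15],[0,0,0,0,0,0],[0,0,0,0,0,0]]' 
python3 -c "
from h import *
goto([315.1,406.1,-13.5],0.304)
t=env.snapshot('top');save(t,'t6.png',(130,100,330,280),3.5)
m=env.masks_of(t,'spatula')[0]
v,u=np.nonzero(m['pixels']&(t['depth']>0));w=px2w(t,u,v,t['depth'][v,u]);w=w[(w[:,2]>95)&(w[:,2]<125)]
print(m['p'],len(w),cv2.minAreaRect(w[:,:2].astype(np.float32)),np.median(w[:,2]),cv2.fitLine(w[:,:2].astype(np.float32),cv2.DIST_HUBER,0,.01,.01).ravel())
f=np.array([.954,.299]);print('tip along',np.percentile(w[:,:2]@f,99.5)-pose()[0][:2]@f)
"
```

```text
time_s: 7.95
position: [314.5, 407.1, 69.6]
eef_rot: [-0.001, -0.565, 0.825, -0.0]
contact_force: [0.2, -0.2, -0.4]
opening: 18.6
time_s: 8.45
position: [315.2, 406.1, 69.6]
eef_rot: [-0.001, -0.222, 0.975, -0.0]
contact_force: [-0.1, -0.2, -1.3]
opening: 17.6
time_s: 8.75
position: [315.4, 406.3, 70.0]
eef_rot: [-0.0, -0.153, 0.988, -0.0]
contact_force: [-0.8, 0.6, -0.8]
opening: 18.3
t 8.75 P [315.4 406.3  70. ] shift [ 0.2 -0.  83.5] turn [-0.001 -0.001  0.003] F [-0.8  0.6 -0.8] open 18.3 q [ 0.77  0.39 -0.47  0.71 -0.    0.46]
0.83 333 ((404.9435119628906, 433.12823486328125), (80.76295471191406, 15.65755558013916), 17.909866333007812) 112.66022133298634 [9.4257468e-01 3.3399540e-01 4.0581097e+02 4.3299066e+02]
tip along 133.17054446677128
```

View pics/t6.png

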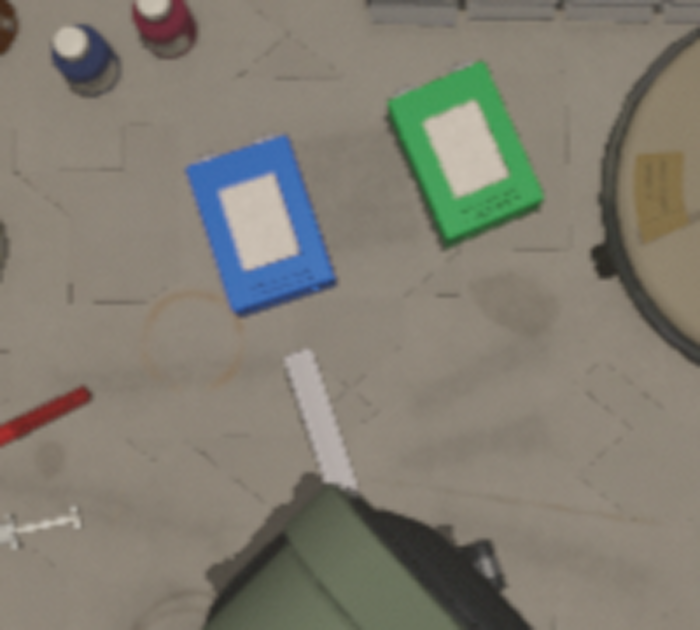

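The blade lines up with the blue case: tip at (300,353) in the crop, front edge at (285,298), lateral error about 1 mm. I lower it to notch height and check.

```bash
python3 -m crank '[[0,0,25,0,0,0],[0,0,25,0,0,0],[0,0,20,0,0,0],[0,0,13,0,0,0],[0,0,0,0,0,0]]' 
python3 -m crank '[[0,0,0,0,0,0],[0,0,0,0,0,0]]' 
python3 -c "
from h import *
goto([315.1,406.1,-13.5],0.304)
t=env.snapshot('top');s=env.snapshot('side');save(s,'s7.png',(120,110,300,270),4.2)
m=env.masks_of(t,'spatula')[0]
v,u=np.nonzero(m['pixels']&(t['depth']>0));w=px2w(t,u,v,t['depth'][v,u]);w=w[(w[:,2]>15)&(w[:,2]<40)]
print(m['p'],len(w),cv2.minAreaRect(w[:,:2].astype(np.float32)),np.median(w[:,2]))
f=np.array([.954,.299]);print('tip along',np.percentile(w[:,:2]@f,99.5)-pose()[0][:2]@f)
a=w[:,:2]@f
for q in range(int(a.min()),int(a.max()),15):
  k=(a>q)&(a<q+15);print(q,np.median(w[k,2]).round(1),k.sum())
"
```

```text
time_s: 9.35
position: [314.4, 405.3, -14.1]
eef_rot: [-0.002, -0.152, 0.988, -0.001]
contact_force: [-0.3, -0.4, -0.5]
opening: 18.4
time_s: 9.55
position: [316.3, 407.2, -11.5]
eef_rot: [0.001, -0.152, 0.988, 0.0]
contact_force: [0.6, -0.1, -1.1]
opening: 18.7
t 9.55 P [316.3 407.2 -11.5] shift [ 1.4 -0.7  2. ] turn [0.001 0.001 0.001] F [ 0.6 -0.1 -1.1] open 18.7 q [ 0.77  0.51 -0.54  0.52 -0.    0.46]
0.79 261 ((406.66229248046875, 433.7916564941406), (74.29297637939453, 15.870365142822266), 17.544157028198242) 31.190492768767513
tip along 130.48061642611947
480 31.1 47
495 31.5 56
510 31.0 56
525 31.2 55
540 31.6 47
```

View pics/s7.png

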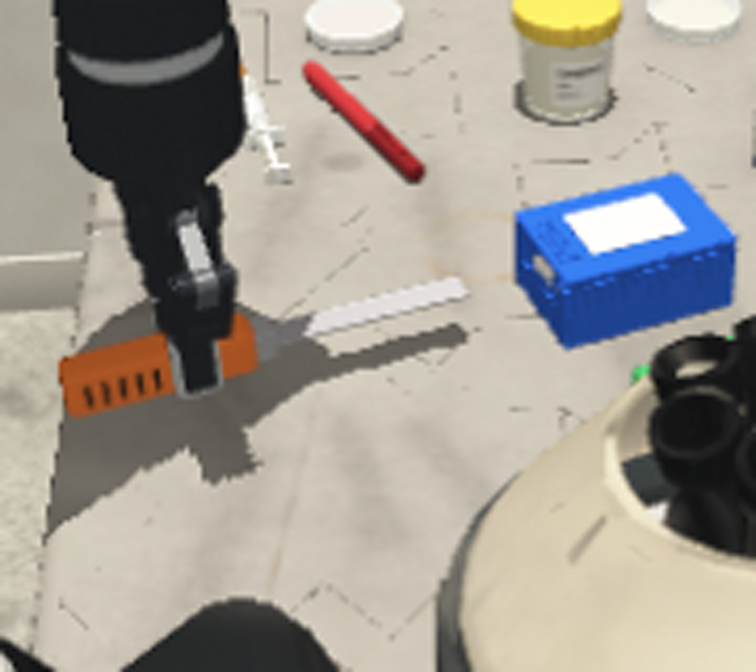

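The side view shows the level blade (tip at (465,290) in the crop) aimed at the notch at (545,268). I lower 1 mm and insert.

```bash
python3 -m crank '[[-10,0,1,0,0,0],[-10,0,0,0,0,0],[-10,0,0,0,0,0],[0,0,0,0,0,0],[0,0,0,0,0,0]]' 
python3 -c "
from h import *
goto([315.1+.954*65,406.1+.299*65,-13.5],0.304)
s=env.snapshot('side');save(s,'s8.png',(200,130,310,210),6)
"
```

```text
time_s: 10.2
position: [344.7, 415.5, -13.5]
eef_rot: [-0.0, -0.151, 0.988, -0.0]
contact_force: [0.8, 0.1, -1.0]
opening: 18.5
t 10.2 P [344.7 415.5 -13.5] shift [-34.   -0.1  -0. ] turn [-0. -0. -0.] F [ 0.8  0.1 -1. ] open 18.5 q [ 0.74  0.55 -0.47  0.55  0.    0.44]
```

View pics/s8.png

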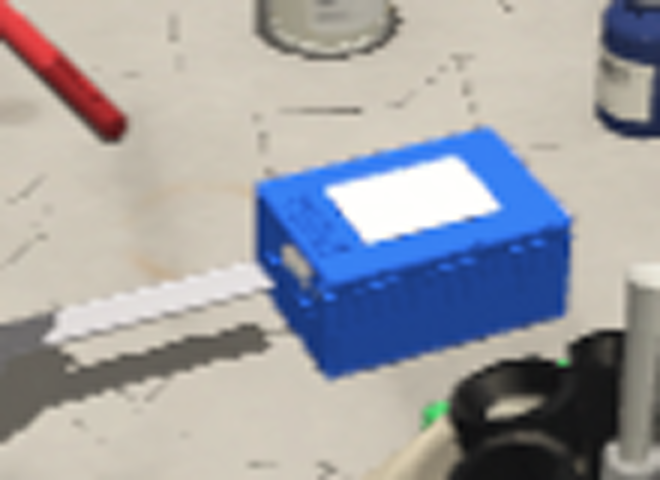

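The tip at (268,275) is about 10 mm short of the front wall, in line with and just below the notch plate at (297,265). I go in gently and watch the force.

```bash
python3 -m crank '[[-6,0,0,0,0,0],[-6,0,0,0,0,0],[-6,0,0,0,0,0],[0,0,0,0,0,0]]' 
python3 -m crank '[[-6,0,0,0,0,0],[-6,0,0,0,0,0],[-5,0,0,0,0,0],[0,0,0,0,0,0],[0,0,0,0,0,0]]' 
python3 -c "
from h import *
goto([315.1+.954*65,406.1+.299*65,-13.5],0.304)
s=env.snapshot('side');save(s,'s9.png',(150,120,310,220),4.8)
"
```

```text
time_s: 10.65
position: [362.8, 421.6, -13.1]
eef_rot: [0.001, -0.151, 0.988, 0.0]
contact_force: [-0.8, -0.0, -0.8]
opening: 18.1
time_s: 11.15
position: [377.7, 426.0, -13.4]
eef_rot: [-0.0, -0.151, 0.988, -0.0]
contact_force: [-0.8, 0.5, -0.5]
opening: 18.0
t 11.15 P [377.7 426.  -13.4] shift [ 0.7 -0.2  0.1] turn [-0. -0.  0.] F [-0.8  0.5 -0.5] open 18.0 q [ 0.72  0.59 -0.39  0.59  0.    0.41]
```

View pics/s9.png

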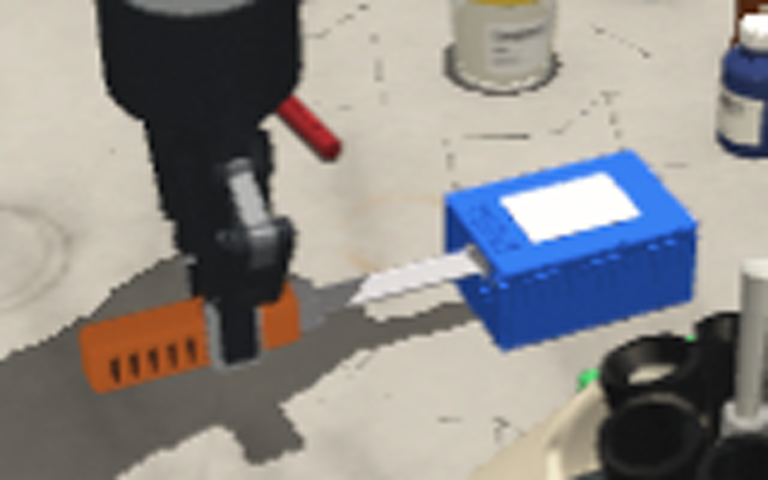

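The blade is in the notch at (478,262) in the crop, with no contact force. Now I lift along the lid's arc.

```bash
python3 -m crank '[[0,0,-4,0,0,0],[0,0,-4,0,0,0],[-1,0,-8,0,0,0],[-1,0,-9,0,0,0],[0,0,0,0,0,0]]' 
python3 -c "
from h import *
goto([315.1+.954*65,406.1+.299*65,-13.5],0.304)
s=env.snapshot('side');save(s,'s10.png',(150,100,310,220),4.8)
"
```

```text
time_s: 11.7
position: [380.5, 427.4, 13.4]
eef_rot: [0.001, -0.151, 0.988, 0.001]
contact_force: [0.3, -0.6, -1.6]
opening: 18.4
t 11.7 P [380.5 427.4  13.4] shift [ 3.9 -0.8 26.8] turn [0.001 0.002 0.   ] F [ 0.3 -0.6 -1.6] open 18.4 q [ 0.71  0.55 -0.37  0.65 -0.    0.41]
```

View pics/s10.png

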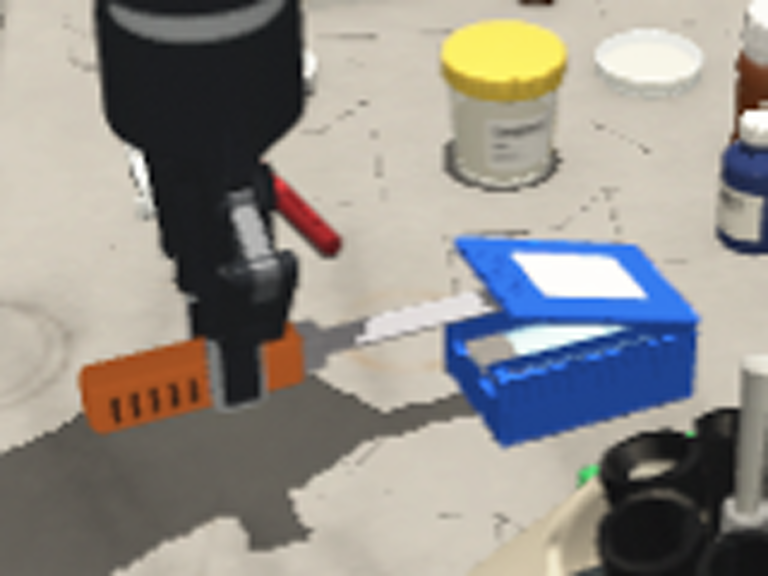

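The lid is up about 15° with its edge at (490,300) resting on the blade, and forces are small. I go on along the arc.

```bash
python3 -m crank '[[-3,0,-8,0,0,0],[-4,0,-8,0,0,0],[-5,0,-7,0,0,0],[-6,0,-7,0,0,0],[0,0,0,0,0,0]]' 
python3 -m crank '[[-7,0,-6,0,0,0],[-7,0,-5,0,0,0],[-6,0,-3,0,0,0],[-6,0,-2,0,0,0],[0,0,0,0,0,0]]' 
python3 -c "
from h import *
goto([315.1+.954*65,406.1+.299*65,-13.5],0.304)
s=env.snapshot('side');save(s,'s11.png',(150,90,310,210),4.8)
"
```

```text
time_s: 12.25
position: [398.9, 433.1, 43.2]
eef_rot: [0.002, -0.151, 0.989, 0.001]
contact_force: [0.2, -0.3, -1.5]
opening: 18.3
time_s: 12.75
position: [423.1, 440.4, 58.1]
eef_rot: [0.001, -0.151, 0.988, 0.0]
contact_force: [-0.1, 0.2, -0.9]
opening: 18.3
t 12.75 P [423.1 440.4  58.1] shift [48.5 -0.5 71.5] turn [ 0.     0.002 -0.   ] F [-0.1  0.2 -0.9] open 18.3 q [ 0.68  0.56 -0.22  0.79 -0.    0.38]
```

View pics/s11.png

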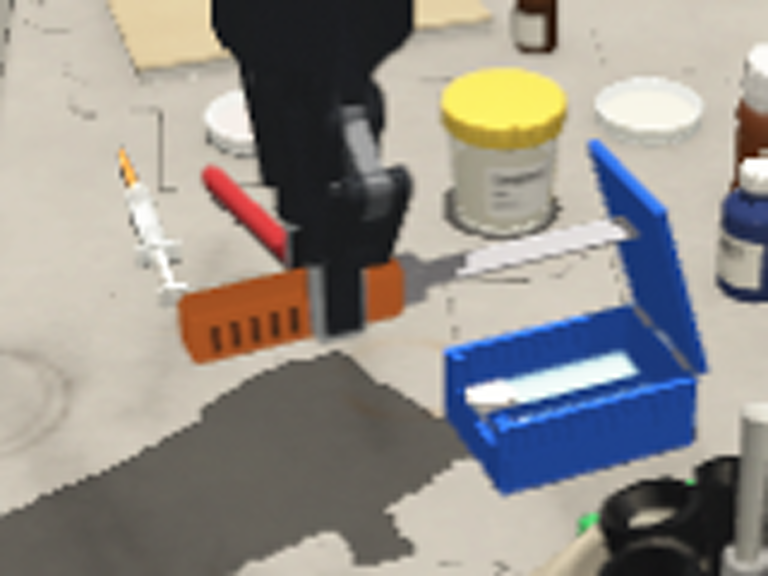

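The lid stands at about 70°, with the blade tip on its underside at (630,232). I draw back straight and check that it stays.

```bash
python3 -m crank '[[10,0,0,0,0,0],[25,0,0,0,0,0],[35,0,0,0,0,0],[35,0,0,0,0,0],[5,0,0,0,0,0]]' 
python3 -m crank '[[0,-35,0,0,0,0],[0,-35,0,0,0,0],[0,0,0,0,0,0],[0,0,0,0,0,0]]' 
python3 -c "
from h import *
goto([336,341,-28],0.304)
s=env.snapshot('side');save(s,'s12.png',(120,90,320,250),3.8)
m=env.masks_of(s,'blue_lid')
b=colmask(s,'blue');v,u=np.nonzero(b&(s['depth']>0));w=px2w(s,u,v,s['depth'][v,u])-[525,472,0]
f=np.array([.954,.299]);l=np.array([-.299,.954]);x=w[:,:2]@f;y=w[:,:2]@l;z=w[:,2]
k=(z>50)&(z<135)&(abs(y)<45)
for a in range(50,135,12):
  q=k&(z>a)&(z<=a+12)
  if q.sum()>3: print(a+6,np.median(x[q]).round(1),q.sum())
p=np.polyfit(z[k],x[k],1);print('lid angle',90-np.degrees(np.arctan(-p[0])),z[k].max())
t=env.snapshot('top');save(t,'t12.png')
"
```

```text
time_s: 13.3
position: [311.1, 404.0, 57.0]
eef_rot: [-0.002, -0.153, 0.988, -0.001]
contact_force: [-0.1, -0.2, -1.2]
opening: 18.3
time_s: 13.7
position: [338.0, 340.0, 58.0]
eef_rot: [0.0, -0.151, 0.989, 0.0]
contact_force: [0.7, 0.6, -0.6]
opening: 18.4
t 13.7 P [338. 340.  58.] shift [ 1.6  1.5 86. ] turn [ 0.001  0.001 -0.001] F [ 0.7  0.6 -0.6] open 18.4 q [ 0.63  0.35 -0.57  0.65  0.    0.33]
56 42.4 46
68 38.6 53
80 35.0 50
92 31.4 53
104 27.6 51
116 24.0 62
128 24.1 42
lid angle 74.16561979983133 125.83352130871947
```

View pics/s12.png

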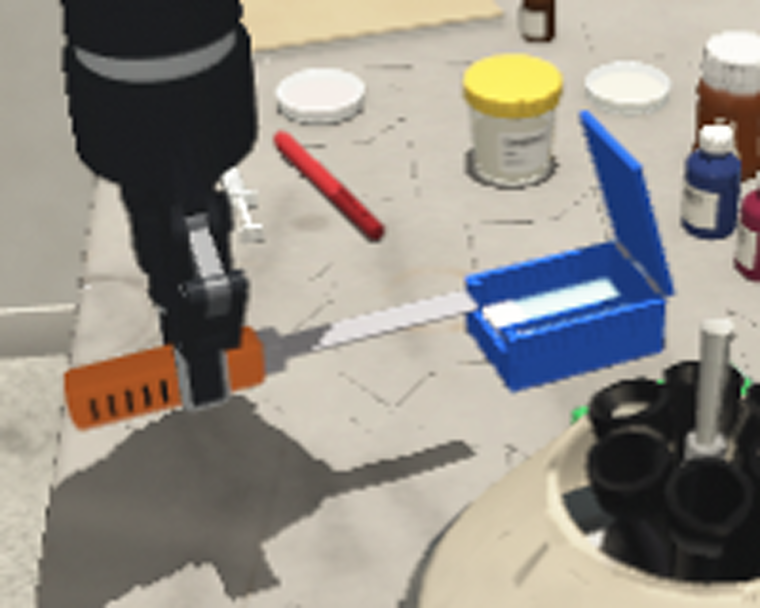

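View pics/t12.png

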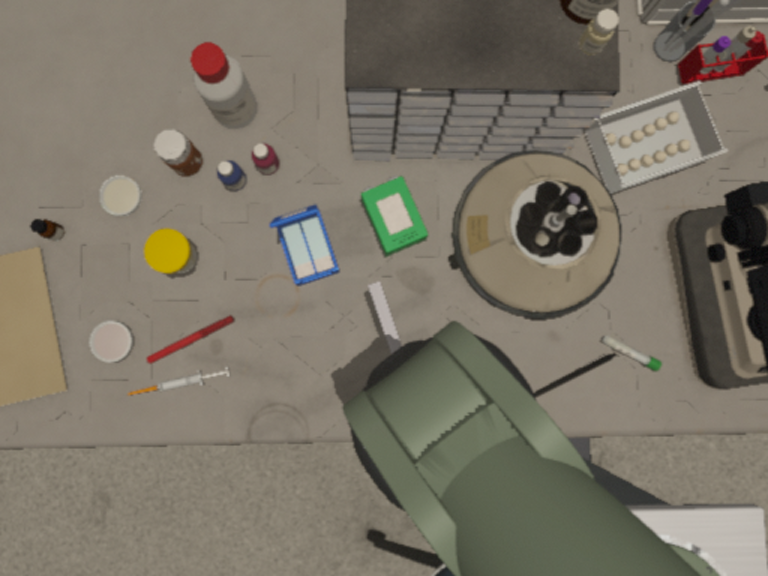

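The lid stands by itself at about 74° (measured), and the green case is shut. This spot is clear of both cases, so I lower the spatula here.

```bash
python3 -m crank '[[0,0,20,0,0,0],[0,0,25,0,0,0],[0,0,20,0,0,0],[0,0,10,0,0,0],[0,0,5,0,0,0]]' 
python3 -m crank '[[0,0,2,0,0,0],[0,0,0,0,0,0],[0,0,0,0,0,0]]' 
python3 -m crank '[[0,0,1,0,0,0],[0,0,1,0,0,0],[0,0,1,0,0,0],[0,0,0,0,0,0],[0,0,0,0,0,0]]' 
python3 -c "
from h import *
goto([336,341,-29],0.304)
print(px2w(env.snapshot('top'),np.array(280.),np.array(293.),z=0.))
s=env.snapshot('side');save(s,'s13.png',(100,110,300,270),3.8)
"
```

```text
time_s: 14.35
position: [337.0, 340.3, -23.2]
eef_rot: [-0.001, -0.152, 0.988, -0.0]
contact_force: [0.2, -0.4, -0.8]
opening: 18.3
time_s: 14.65
position: [338.2, 340.6, -23.6]
eef_rot: [0.001, -0.152, 0.988, 0.0]
contact_force: [1.2, -0.0, -1.1]
opening: 18.1
time_s: 15.15
position: [337.6, 340.0, -27.3]
eef_rot: [-0.0, -0.152, 0.988, -0.0]
contact_force: [0.4, 1.1, -0.6]
opening: 17.9
t 15.15 P [337.6 340.  -27.3] shift [1.2 1.4 1.7] turn [-0. -0.  0.] F [ 0.4  1.1 -0.6] open 17.9 q [ 0.63  0.49 -0.64  0.44 -0.    0.33]
[251.82542772 318.1931719    0.        ]
```

View pics/s13.png

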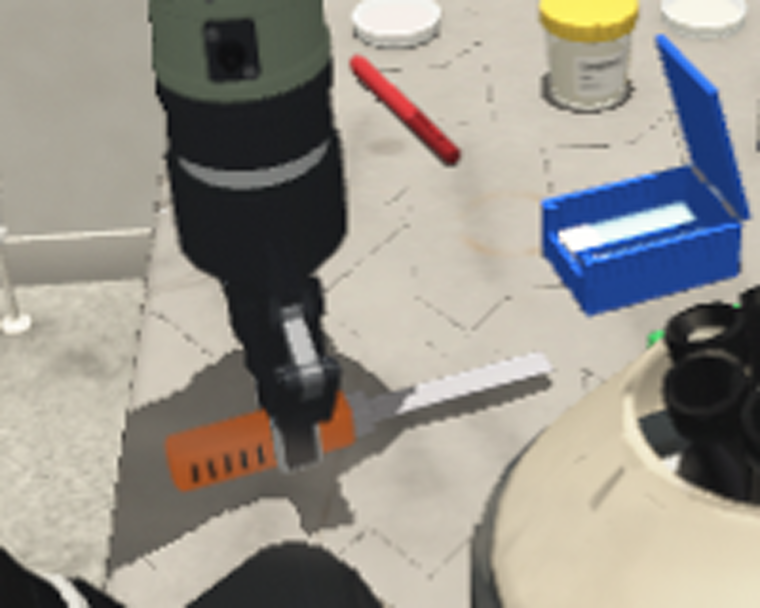

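```bash
python3 -m crank '[[0,0,1,0,0,0],[0,0,0,0,0,0],[0,0,0,0,0,0]]' 
python3 -m crank '[[0,0,0.7,0,0,0],[0,0,0,0,0,0],[0,0,0,0,0,0]]' 
python3 -m crank '[[0,0,0.5,0,0,0],[0,0,0,0,0,0],[0,0,0,0,0,0]]'
```

```text
time_s: 15.55
position: [337.6, 340.1, -28.4]
eef_rot: [-0.0, -0.152, 0.988, -0.0]
contact_force: [-0.4, -0.4, -1.9]
opening: 18.3
time_s: 15.85
position: [337.7, 340.1, -28.9]
eef_rot: [0.0, -0.152, 0.988, 0.0]
contact_force: [-0.2, -1.1, 2.7]
opening: 18.2
time_s: 16.15
position: [337.7, 340.1, -28.9]
eef_rot: [0.0, -0.152, 0.988, 0.0]
contact_force: [-2.0, -0.6, 8.7]
opening: 18.4
```

Contact with the worktop (z force of 8.7 N). I release and rise straight up.

```bash
python3 -m crank '[[0,0,0,0,0,0],[0,0,0,0,0,0],[0,0,0,0,0,0],[0,0,0,0,0,0],[0,0,0,0,0,0]]' 0.6
python3 -m crank '[[0,0,0,0,0,0],[0,0,-5,0,0,0],[0,0,-15,0,0,0],[0,0,-30,0,0,0],[0,0,-40,0,0,0]]'
python3 -m crank '[[0,0,-40,0,0,0],[0,0,-40,0,0,0],[40,0,0,0,0,0],[0,0,0,0,0,0],[0,0,0,0,0,0]]'
python3 -c "
from h import *
goto([336,341,-29],0.304)
s=env.snapshot('side');save(s,'s14.png')
t=env.snapshot('top');save(t,'t14.png')
m=env.masks_of(s,'spatula')[0];v,u=np.nonzero(m['pixels']&(s['depth']>0));w=px2w(s,u,v,s['depth'][v,u])
f=np.array([.954,.299]);a=w[:,:2]@f
for q in range(int(a.min()),int(a.max()),15):
  k=(a>q)&(a<q+15);print(q,np.median(w[k],0).round(1),k.sum())
b=colmask(s,'blue');v,u=np.nonzero(b&(s['depth']>0));w=px2w(s,u,v,s['depth'][v,u])-[525,472,0]
l=np.array([-.299,.954]);x=w[:,:2]@f;y=w[:,:2]@l;z=w[:,2]
k=(z>50)&(z<122)&(abs(y)<45);p=np.polyfit(z[k],x[k],1);print('lid angle',90-np.degrees(np.arctan(-p[0])))
"
```

```text
time_s: 16.65
position: [337.6, 340.0, -29.6]
eef_rot: [-0.0, -0.151, 0.988, -0.0]
contact_force: [-0.6, -0.0, 0.2]
opening: 68.5
time_s: 17.15
position: [336.3, 339.0, 60.5]
eef_rot: [-0.002, -0.151, 0.988, -0.001]
contact_force: [0.2, 1.1, -0.9]
opening: 68.4
time_s: 17.65
position: [298.8, 327.9, 140.9]
eef_rot: [0.0, -0.152, 0.988, 0.0]
contact_force: [1.1, 0.2, -0.2]
opening: 68.7
t 17.65 P [298.8 327.9 140.9] shift [-39.3   1.3 169.9] turn [0.    0.001 0.001] F [ 1.1  0.2 -0.2] open 68.7 q [ 0.67  0.19 -0.55  0.84 -0.    0.36]
365 [290.  317.   19.1] 144
380 [304.8 321.   19.4] 131
395 [319.4 325.4  19.9] 118
410 [333.8 329.   20.2] 127
425 [348.2 333.6  19.7] 119
440 [362.4 338.1  19.3] 110
455 [375.  344.   15.3] 74
470 [388.4 354.9  11.8] 56
485 [403.7 359.4  11.9] 47
500 [418.4 362.5  12.6] 45
515 [432.4 368.1  12.5] 41
530 [446.4 372.   12.2] 37
545 [459.5 377.3  12. ] 33
lid angle 73.35727369323797
```

View pics/s14.png

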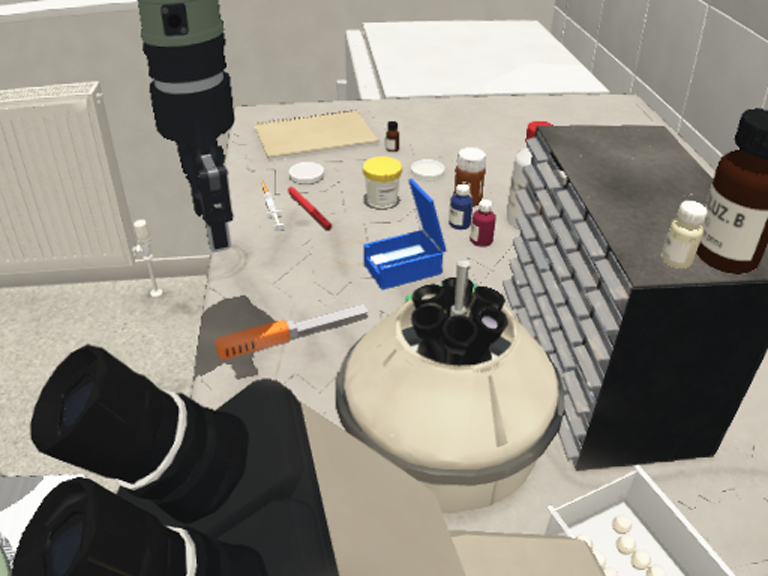

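View pics/t14.png

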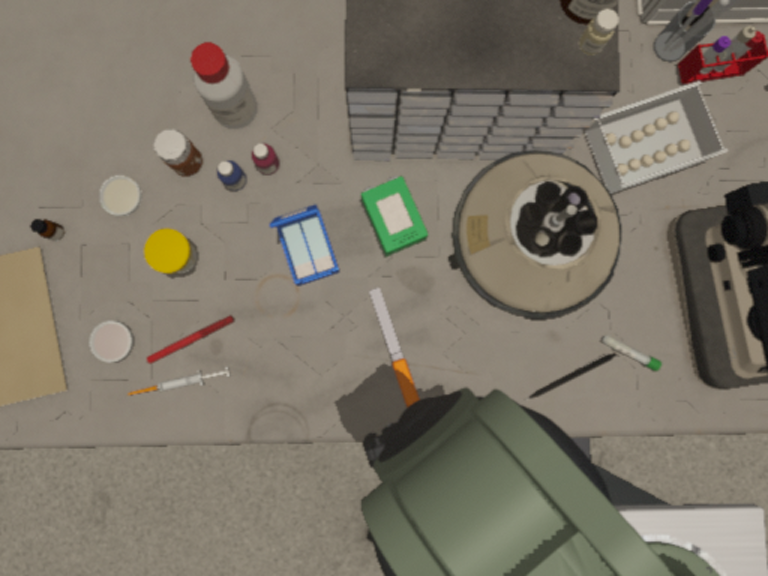

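The side view shows the lid open at (427,215) and the spatula flat, from (220,350) to (365,312). The top view shows the green case shut and the hand clear. I hand the job in.

```bash
python3 -c "
from h import *
print(env.job_done())"
```

```text
the job is handed in; nothing more can be done
None
```

The blue case is open and the job is handed in, after about 18 s on the robot's clock. I gripped the spatula across its handle, slid the blade about 25 mm into the notch and lifted along the lid's arc. Then I drew the blade back, lowered the spatula onto the worktop until it touched, and let go.

**Last checks:**
- **Blue lid:** it stands by itself at about 73–74°, measured from depth before and after the spatula was put down.
- **Green case:** it looks shut in the final top picture. I judged this by eye and did not measure it.
- **Spatula:** it lies flat, with the blade at an even height of about 12 mm. The tip is roughly 50 mm from the blue case and the handle end is about 30 mm inside the table edge.
- **Forces:** the highest wrist reading at the end of any move was about 9 N, when the spatula was set down. In the readings and pictures taken, only the spatula touched the blue case.

**What disagreed:** the reported TCP height did not match the camera. The shut fingertips were about 33 mm higher than the reported TCP. My first grip therefore closed on air above the handle, without moving the spatula. I took the heights from the depth pictures after that, and the second grip held.

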